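Stand the hinge pin in its cup, then hold the cover flap in line with the chassis hinge

TASK

Stand the loose hinge pin in the pin cup, black grip end up, and let go of it. Then pick up the loose cover flap by its black grip and fit its two hinge knuckles into the two gaps between the chassis's three knuckles, so that all the knuckle holes line up and the flap reaches out level, away from the chassis. Finish while holding it there, not pressing hard on the chassis and not letting go, so that I can push the pin in; leave the solder spool, jar and screwdriver where they are.

Things in the scene. Friction and masses are not known exactly. Their poses are not given: they have to be found in the camera images.
- pin_grip (a point): Centre of the black grip of the loose hinge pin (30 g). The grip is a block 18 x 12 x 40 mm (pin's x, y, z): its flat sides to grasp are 12 mm apart along y. z runs along the pin from foot to grip end. This point lies 115 mm from the foot and 20 mm from the top; pin 135 mm long in all. At the start the pin leans in the sloping rest (see pin_rest).
- pin_foot (a point): Foot of the hinge pin: centre of the lower end of its steel rod, which is 6 mm thick and 95 mm long up to the grip. Axes as at pin_grip.
- pin: The loose hinge pin; origin and axes as pin_foot.
- pin_rest: Sloping grey trough on a dark base 110 x 50 mm, fixed to the bench; origin under the base's centre. The pin lies in it leaning 0.5 rad (29 degrees) from upright, grip end towards the rest's -x (roughly the robot). The trough, 18 mm wide, ends 80 mm up from the pin's foot, so the grip stands free; the pin can be drawn out along its length or lifted up out of the open side.
- cup_floor (a point): Centre of the inner floor of the pin cup, a plain round aluminium cup fixed to the bench: 44 mm across outside, 36 mm inside, 75 mm tall, inner floor 5 mm above the bench. z up. A pin let go in it leans on the rim by up to about 0.4 rad, which is all right.
- cup_mouth (a point): Centre of the cup's rim, 75 mm above the bench.
- flap_grip (a point): Point at which to grasp the black grip of the loose cover flap: 23 mm above its plate, 13 mm below the grip's top. The grip is an upright block 12 (x) x 50 (y) x 36 mm (z) on the middle of the plate. Flap axes: x from the grip towards the flap's knuckles, y along the hinge, z up. At the start the flap lies level on the bench, this point 34 mm above it.
- flap: The loose cover flap, about 140 g: aluminium plate 70 (x) x 92 (y) x 4 mm, two steel knuckles along its +x side, a turned-down edge 9 mm deep along its -x side. Origin under the plate's middle at the level of the knuckles' underside, 34 mm below flap_grip. Its centre of mass is within 8 mm of the grip in x.
- flap_axis (a point): Middle of the flap's hinge axis: +46 mm in x and -25 mm in z from flap_grip in the flap's axes; y runs along the axis. Its two knuckles are tubes of 18 mm outside and 12 mm hole, 16 mm long, centred at y = -19 and +19 mm. The plate's edge lies 11 mm from the axis, its mid-thickness at the axis's height.
- chassis_axis (a point): Middle of the chassis's hinge axis, 62 mm above the bench. x points into the chassis (the flap belongs on the -x side), y along the axis, z up. Three steel knuckles (18 mm outside, 12 mm hole, 16 mm long) at y = -38, 0, +38 mm leave two 22 mm gaps centred at y = -19 and +19 mm, open above and to -x. Holes are in line when flap_axis is at this point with the same axes.
- chassis: Open aluminium box 140 x 150 x 48 mm (x, y, z) fixed to the bench; origin under its centre; chassis_axis at (-66, 0, 62) mm. Nothing on it is over 72 mm high. In the knuckle gaps the fixed leaf's edge lies 11 mm beyond the axis (+x), and a flat ledge 10 mm below the axis reaches 10 mm to -x of it: a flap knuckle in line has 3 mm room each way in y, 2 mm in x, 1 mm above the ledge.
- spool: Bystander: solder spool, 52 mm across, 40 mm tall, origin at the centre of its underside.
- jar: Bystander: small jar, 44 mm across, 45 mm tall, origin at the centre of its underside.
- driver: Bystander: screwdriver lying on the bench, 160 mm long, along its x axis.

How it is judged:
By the outcome, as a careful person would: the job done as asked, in the order asked, and still so for the second after the job is handed in, while the arm keeps its last pose, push and grip.
It also fails if it takes over 54 s, if anything falls off the work surface, if the arm or the gripper's body presses on something with over 40 N, if the wrist force passes 120 N, or if a joint passes its speed limit or range.

ROBOT

A 6-joint arm with a two-finger parallel gripper is mounted at the origin on the work surface. World frame = base frame: x ahead of the robot, y to its left, z up, the work surface at z = 0. Lengths are in m, angles in rad, forces in N, time in s.
With the tool pointing down it reaches from about 0.375 to 0.925 m from the base axis. Payload 5.7 kg.
Tool frame: the origin (TCP) lies between the finger pads; the fingertips stand 19 mm ahead of it and the grasp point (between the pads) is the TCP (arm.tips_ahead is the distance from the TCP to the fingertips, in m); z points along the fingers, y is the direction in which the jaws open and shut (so a half turn about z gives the same grasp; the last joint's range is limited). The gripper opens to 85 mm and grips with 20 to 120 N. Pads are 22 mm wide; open, the fingers measure 114 mm over their backs; the gripper's body (76 mm by 85 mm) begins 54 mm behind the grasp point. The pads swing forward as they close: fully open they stand 13 mm farther back than shut.
Start: joints at [-1.262, 0.359, 1.51, -0, 1.272, -0.115], TCP at [0.247, -0.547, 0.25] pointing down, gripper open.
Joint ranges: [-2.97, 2.97], [-1.01, 2.36], [0.21, 2.38], [-0.96, 4.11], [0.2, 2.71], [-2.98, 2.98]. Speed limits (rad/s): [2.39, 2.39, 3.14, 3.14, 3.14, 3.14].

INTERFACE

Orientations are given as a unit quaternion [x, y, z, w].
In Python, from bench import arm gives the robot as it stands. Calls block until the motion is done:
- arm.movep(position, orientation): joint-space move of the TCP to a pose.
- arm.line_to(position, ori=None, speed=0.15, stop_force=None): straight line of the TCP; ori=None keeps the orientation; speed is the mean speed in m/s. With stop_force (N) it stops when the force on the tool has changed by that much, and returns True; else False.
- arm.move_j(angles): joint-space move.
- arm.command_gripper(opening): opening from 0.0 (shut) to 1.0 (fully open); the grip force is fixed at half the most; returns when the fingers have stopped.
- arm.pause(seconds).
- arm.ik(position, orientation): joint angles nearest the present ones, or None.
- arm.camera(name): name is "scene" or "top" or "wrist"; returns a dict with "image" (400x640x3 uint8, red, green, blue), "K" (3x3 intrinsics, pixels), "R" (3x3) and "t" (3): a world point X has camera coordinates R X + t. Camera axes: x right, y down, z forward; pixel columns grow to the right and rows downward; lengths in m; the calibration is good to about 2 mm. A picture is of the moment at which its call begins. There is no depth.
A pose or a line that the arm cannot do raises arm.PlanningError and nothing moves.
- arm.sign_off(): hands the job in, once; it reports no verdict.
Readings, each from a call of its own:
- arm.read_time_s(): time.
- arm.read_q(): joint angles.
- arm.read_joint_velocities(): joint speeds.
- arm.read_effort(): joint torques, N m.
- arm.read_eef_pos(): TCP position.
- arm.read_ee_rot(): TCP orientation.
- arm.read_contact_force(): force on the tool from outside, world axes, zero at the start.
- arm.read_wrist_torque(): the same for the moment, N m.
- arm.read_grip_width(): opening from 0.0 (shut) to 1.0 (fully open).
Only numpy, scipy, OpenCV 4.12 (cv2) and the standard library are available. Lean on these libraries where they do the work, as an engineer would, in place of code of your own. Each camera call takes 0.05 s, during which the arm holds its last target. There are 200 camera calls.

## Working session

There is one attempt and no reset: what is moved stays moved. The work goes in short steps, each a Python script; the robot and the scene stay as the last script left them, time stands still between calls to the robot, and variables do not carry over. Pictures are saved under pics/ and viewed, about 8 in all and at most 12, crops included, and the job is handed in when it is done.

```bash
mkdir -p pics; ls; python3 - <<'E'
from bench import arm
import cv2,numpy as np,pickle
d={}
for n in("scene","top"):
    c=arm.camera(n); d[n]=c
    cv2.imwrite(f"pics/{n}0.png",c["image"][:,:,::-1]); print(n,c["K"].round(1).tolist(),(-c["R"].T@c["t"]).round(3),c["R"].round(2).tolist())
pickle.dump(d,open("d0.pkl","wb"))
print(arm.read_time_s(),arm.read_ee_rot(),arm.tips_ahead)
E
```

```text
pics
scene [[361.1, 0.0, 324.2], [0.0, 361.1, 195.0], [0.0, 0.0, 1.0]] [ 0.945 -0.563  0.801] [[0.82, 0.57, -0.0], [0.42, -0.61, -0.67], [-0.39, 0.55, -0.74]]
top [[363.8, 0.0, 323.8], [0.0, 363.8, 199.8], [0.0, 0.0, 1.0]] [ 0.495 -0.046  0.968] [[0.0, -1.0, -0.0], [-1.0, -0.0, -0.1], [0.1, 0.0, -1.0]]
0.1 [ 9.77634520e-01  2.10309291e-01 -7.06285661e-05 -8.61991307e-04] 0.019
```

View pics/top0.png

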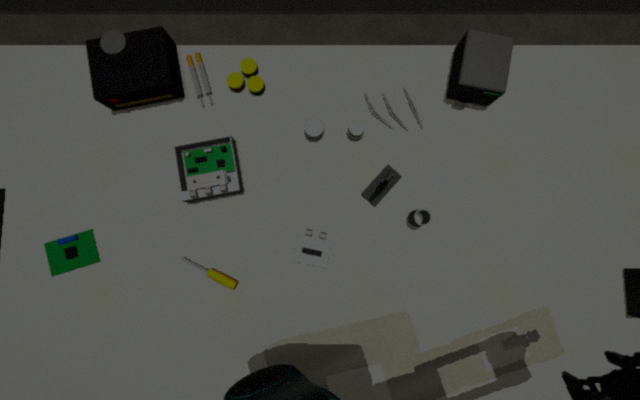

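View pics/scene0.png

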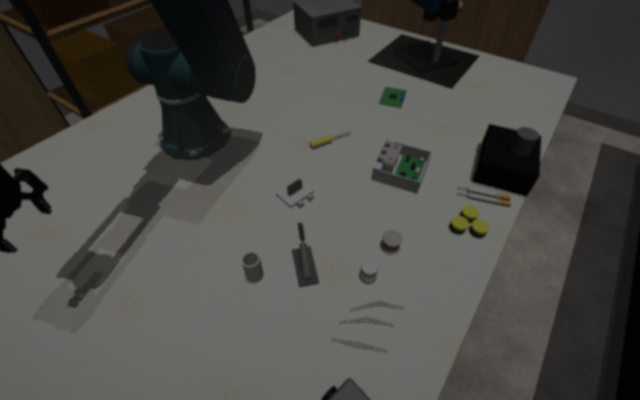

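Top view: the chassis is at (209,168), with knuckles at about (195,193), (209,191) and (223,188). The flap is at (314,250), with knuckles at (309,232) and (323,235). The pin rest is at (381,185) and the cup at (418,217). The scene view agrees. Next I'll get rough positions and take close-up wrist pictures.

```bash
cat > h.py <<'E'
from bench import arm
import cv2,numpy as np,pickle
from scipy.spatial.transform import Rotation as Ro
def p2w(c,uv,z):
    d=c["R"].T@np.linalg.solve(c["K"],[uv[0],uv[1],1]); o=-c["R"].T@c["t"]
    return o+d*(z-o[2])/d[2]
def w2p(c,X):
    q=(np.atleast_2d(X)@c["R"].T+c["t"])@c["K"].T
    return q[:,:2]/q[:,2:]
def down(yaw):  # tool down, jaw (y) axis direction: tool x at yaw
    R=np.array([[np.cos(yaw),np.sin(yaw),0],[np.sin(yaw),-np.cos(yaw),0],[0,0,-1]]) # columns x,y,z
    return Ro.from_matrix(R).as_quat()
def snap(n,f,enh=True):
    c=arm.camera(n); pickle.dump(c,open(f"{f}.pkl","wb"))
    im=c["image"][:,:,::-1]
    if enh: im=(255*(im/255.)**0.6).astype(np.uint8)
    cv2.imwrite(f"pics/{f}.png",im); return c
E
python3 - <<'E'
from h import *
d=pickle.load(open("d0.pkl","rb"));c=d["top"]
for n,uv,z in[("k+",(195,193),.07),("k0",(209,191),.07),("k-",(223,188),.07),("flapgrip",(312,252),.047),("fk+",(309,232),.018),("fk-",(323,235),.018),("rest",(381,185),.02),("cup",(419,216),.075),("pingrip",(381,185),.1)]:
    print(n,p2w(c,uv,z).round(3))
print(Ro.from_quat(arm.read_ee_rot()).as_matrix().round(2))
w=arm.camera("wrist"); print((-w["R"].T@w["t"]).round(3),w["R"].round(2),w["K"])
E
```

```text
k+ [0.598 0.275 0.07 ]
k0 [0.603 0.24  0.07 ]
k- [0.611 0.206 0.07 ]
flapgrip [ 0.452 -0.016  0.047]
fk+ [ 0.502 -0.007  0.018]
fk- [ 0.495 -0.043  0.018]
rest [ 0.626 -0.195  0.02 ]
cup [ 0.541 -0.279  0.075]
pingrip [ 0.615 -0.183  0.1  ]
[[ 0.91  0.41 -0.  ]
 [ 0.41 -0.91  0.  ]
 [ 0.   -0.   -1.  ]]
[ 0.314 -0.516  0.374] [[ 0.41 -0.91 -0.  ]
 [-0.87 -0.39  0.29]
 [-0.26 -0.12 -0.96]] [[296.44415399   0.         319.7784873 ]
 [  0.         296.44415399 202.12936624]
 [  0.           0.           1.        ]]
```

```bash
python3 - <<'E'
from h import *
q=down(0)
for n,p in[("pin",(0.57,-0.23,0.2)),("flap",(0.47,-0.02,0.17)),("ch",(0.62,0.24,0.2))]:
    arm.movep(p,q); snap("wrist",n)
print(arm.read_time_s(),arm.read_q().round(2))
a=[cv2.imread(f"pics/{n}.png") for n in("pin","flap","ch")]
cv2.imwrite("pics/pf.png",np.vstack([a[1][100:400,:],a[2][100:400,:]]))
E
```

```text
4.0583 [ 0.26  0.49  1.42 -0.    1.23  1.84]
```

View pics/pin.png

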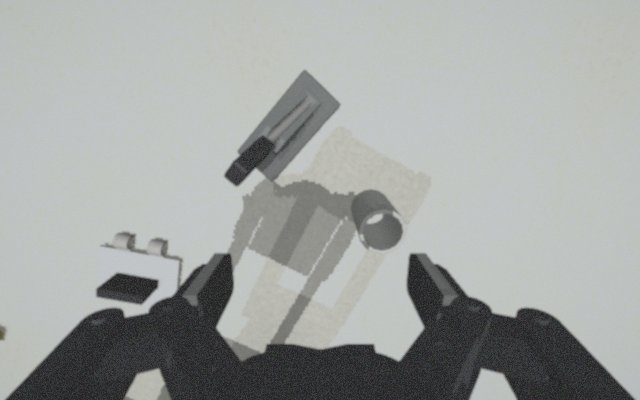

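View pics/pf.png

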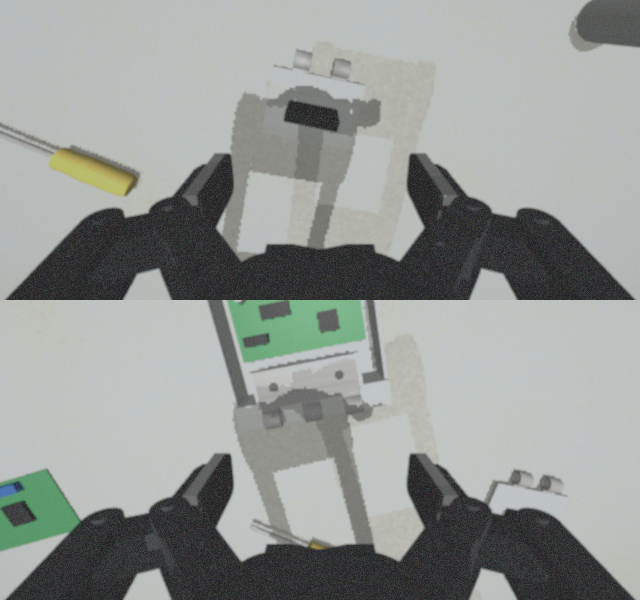

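The pin picture shows the rest base corners at about (306,70), (340,104) and (240,150), the grip end at about (231,180), and the cup mouth at about (382,230). The flap knuckles are at the top of its crop, and the chassis knuckles are in shadow at about (240-370,410). I'll zoom for exact pixels.

```bash
python3 - <<'E'
from h import *
def crop(n,x,y,w,h,s):
    im=pickle.load(open(n+".pkl","rb"))["image"][y:y+h,x:x+w,::-1].astype(float)
    im=255*(np.clip(im/np.percentile(im,95),0,1))**0.55
    im=cv2.resize(im.astype(np.uint8),None,fx=s,fy=s,interpolation=cv2.INTER_CUBIC)
    for k in range(0,w,10): cv2.line(im,(k*s,0),(k*s,6 if k%50 else 14),(0,0,255),1)
    for k in range(0,h,10): cv2.line(im,(0,k*s),(6 if k%50 else 14,k*s),(0,0,255),1)
    return im
a=np.hstack([crop("pin",210,60,200,200,2),crop("flap",250,130,133,100,3)[:,:399].copy() if 0 else cv2.copyMakeBorder(crop("flap",250,140,130,100,3),0,100,0,10,0)])
b=cv2.copyMakeBorder(crop("ch",220,120+20,200,50,4)*0+crop("ch",220,190,200,50,4),0,0,0,0,0)
cv2.imwrite("pics/z1.png",np.vstack([a,b]));print(np.vstack([a,b]).shape)
E
```

```text
(600, 800, 3)
```

View pics/z1.png

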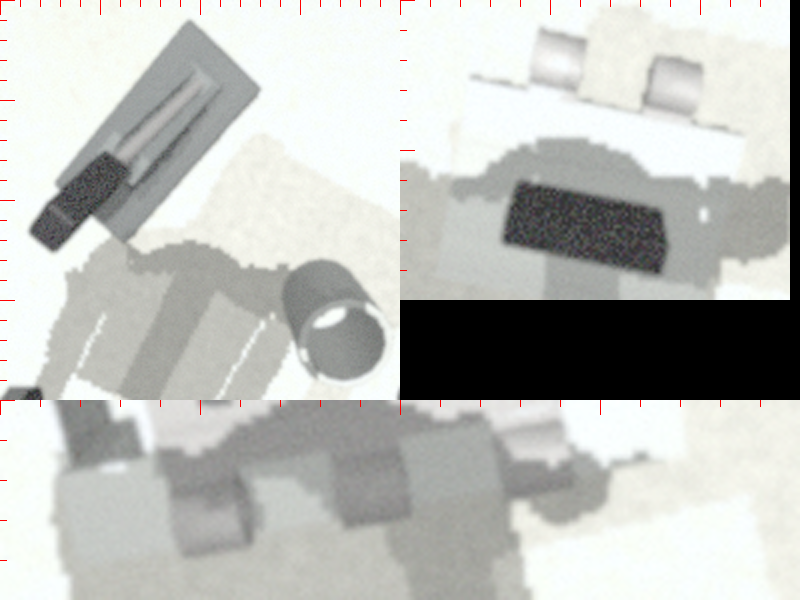

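```bash
cat > fit1.py <<'E'
from h import *
from scipy.optimize import least_squares
c=pickle.load(open("pin.pkl","rb"))
px=lambda L:np.array([(210+u/2,60+v/2) for u,v in L])
obs=px([(30,232),(54,252),(50,205),(75,222),(105,152),(131,175)])
P=np.array([(-9,6,135),(-9,-6,135),(9,6,135),(9,-6,135),(9,6,95),(9,-6,95)])/1e3
def M(p): return Ro.from_euler("ZY",[p[3],-0.5])
r=least_squares(lambda p:(w2p(c,M(p).apply(P)+p[:3])-obs).ravel(),[.65,-.22,.015,-.7])
print("foot,yaw",r.x.round(4),"res",r.fun.round(1)); print("grip",(M(r.x).apply([0,0,.115])+r.x[:3]).round(4))
rc=[p2w(c,q,.008) for q in px([(190,20),(260,90),(125,242),(55,184)])]
e1=rc[0]-rc[3];e2=rc[1]-rc[2];print("rest yaw",np.arctan2(e1[1],e1[0]),np.arctan2(e2[1],e2[0]),"len",np.linalg.norm(e1),np.linalg.norm(e2),np.linalg.norm(rc[0]-rc[1]),"ctr",np.mean(rc,0))
print("cup",p2w(c,px([(343.5,341)])[0],.075))
c=pickle.load(open("flap.pkl","rb"))
px=lambda L:np.array([(250+(u-400)/3,140+v/3) for u,v in L])
# flap: plate +x edge corners top, grip -x top corners, grip +x bottom corners, knuckle tops mid
obs=px([(470,76),(745,132),(503,243),(660,272),(516,182),(662,210),(563,33),(679,59)])
P=np.array([(35,46,11),(35,-46,11),(-6,25,47),(-6,-25,47),(6,25,11),(6,-25,11),(54,19,13),(54,-19,13)])/1e3
f=lambda p:(w2p(c,Ro.from_euler("z",p[2]).apply(P)+[p[0],p[1],0])-obs).ravel()
r=least_squares(f,[.45,-.02,-.1]);print("flap",r.x.round(4),r.fun.round(1))
E
python3 fit1.py
```

```text
foot,yaw [ 6.491e-01 -2.165e-01  2.000e-04 -7.558e-01] res [-0.5 -0.8  0.5  0.3 -0.1 -1.4  1.1  2.1  0.1  0.3 -1.3 -0.5]
grip [ 0.6089 -0.1787  0.1011]
rest yaw -0.7374243280767396 -0.740900858524579 len 0.10821030530141877 0.10687013011193622 0.047938320221127005 ctr [ 0.6275614  -0.19784682  0.008     ]
cup [ 0.5413495  -0.28712604  0.075     ]
flap [ 0.4535 -0.014  -0.2031] [-0.5  0.2  0.4  0.3 -1.5  0.8  0.9  1.7  0.4 -2.6  0.7 -2.3 -0.4  1.1
  0.1  0.5]
```

```bash
python3 - <<'E'
from h import *
yaw=-0.745; g=np.array([.609,-.179,.103])
R=Ro.from_euler("ZY",[yaw,-0.5])*Ro.from_euler("x",np.pi)  # tool x=pin x, z=-pin z
q=R.as_quat(); ax=R.apply([0,0,-1])
arm.movep(g+.08*ax,q); arm.command_gripper(1.0)
s=arm.line_to(g,speed=.12,stop_force=12); print("touch",s,arm.read_eef_pos())
arm.command_gripper(0.0); print("w",arm.read_grip_width()*85,arm.read_contact_force().round(1))
s=arm.line_to(g+.11*ax,speed=.12)
arm.movep((.541,-.287,.26),down(-.745))
print(arm.read_grip_width()*85,arm.read_time_s(),arm.read_contact_force().round(1))
snap("scene","s1"); snap("wrist","w1")
a=pickle.load(open("s1.pkl","rb"))["image"][150:300,180:380];b=pickle.load(open("w1.pkl","rb"))["image"]
im=np.hstack([cv2.resize(a,(400,300),interpolation=cv2.INTER_CUBIC),cv2.resize(b,(480,300))[:,40:440]])[:,:,::-1]
cv2.imwrite("pics/v1.png",(255*(im/255.)**.6).astype(np.uint8))
E
```

```text
touch False [ 0.60897175 -0.17892886  0.10308254]
w 10.640845442997868 [-1.9  1.7  3.6]
10.605383095699318 9.05 [ 0.2  0.8 -1. ]
```

View pics/v1.png

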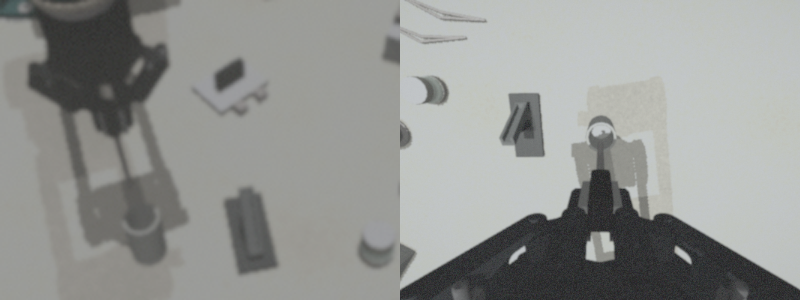

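The pin is held (10.6 mm) and upright above the cup, with the rod's foot over the mouth. The rest is empty. Lowering it now.

```bash
python3 - <<'E'
from h import *
p=np.array([.541,-.287,.26])
s=arm.line_to((p[0],p[1],.150),speed=.15,stop_force=5); print(s,arm.read_eef_pos())
if not s:
    s=arm.line_to((p[0],p[1],.112),speed=.05,stop_force=4); z=arm.read_eef_pos()[2]; print(s,z,arm.read_contact_force())
    if z<.13:
        if s: arm.line_to((p[0],p[1],z+.002),speed=.03)
        arm.command_gripper(0.6); arm.pause(.2)
        arm.line_to((p[0],p[1],.25),speed=.2); print(arm.read_contact_force())
        # look at flap from straight behind, then chassis
        arm.movep((.42,-.01,.17),down(-.2)); snap("wrist","flap2")
        R=down(.15); arm.movep((.53,.225,.19),R); snap("wrist","ch2")
        snap("scene","s2")
        print(arm.read_time_s())
E
cat > mk.py <<'E'
from h import *
def crop(n,x,y,w,h,s):
    im=pickle.load(open(n+".pkl","rb"))["image"][y:y+h,x:x+w,::-1].astype(float)
    im=255*(np.clip(im/np.percentile(im,95),0,1))**0.55
    im=cv2.resize(im.astype(np.uint8),None,fx=s,fy=s,interpolation=cv2.INTER_CUBIC)
    for k in range(0,w,10): cv2.line(im,(k*s,0),(k*s,6 if k%50 else 14),(0,0,255),1)
    for k in range(0,h,10): cv2.line(im,(0,k*s),(6 if k%50 else 14,k*s),(0,0,255),1)
    return im
E
python3 - <<'E'
from mk import *
a=cv2.resize(crop("flap2",160,0,320,240,1),(400,300));b=cv2.resize(crop("ch2",160,0,320,240,1),(400,300));c=crop("s2",180,200,200,150,2)
cv2.imwrite("pics/v2.png",np.vstack([np.hstack([a,b]),np.hstack([c,c*0])]))
E
```

```text
False [ 0.54136879 -0.28683881  0.15065511]
False 0.11185089407800426 [-1.54596993  2.37918804 -1.40330926]
[-0.11307457  0.63917894 -0.20026631]
14.8083
```

View pics/v2.png

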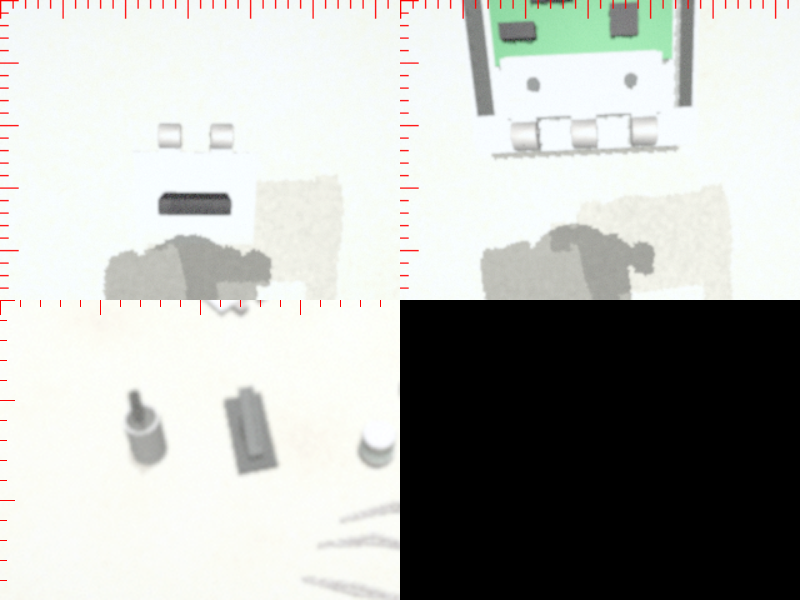

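The pin stands leaning in the cup, grip end up, and has been let go. The flap and chassis knuckles are now clearly visible, so I'll zoom in once for a precise fit.

```bash
python3 - <<'E'
from mk import *
def crop2(n,x,y,w,h,s):
    im=pickle.load(open(n+".pkl","rb"))["image"][y:y+h,x:x+w,::-1].astype(float)
    im=255*np.clip(im/im.max(),0,1)**1.3
    im=cv2.resize(im.astype(np.uint8),None,fx=s,fy=s,interpolation=cv2.INTER_CUBIC)
    for k in range(0,w,10): cv2.line(im,(k*s,0),(k*s,6 if k%50 else 14),(0,0,255),1)
    for k in range(0,h,10): cv2.line(im,(0,k*s),(6 if k%50 else 14,k*s),(0,0,255),1)
    return im
a=crop2("flap2",260,90,120,85,4); b=crop2("ch2",215,80,195,60,4)
im=np.zeros((340+240,780,3),np.uint8); im[:340,:480]=a; im[340:,:780]=b
cv2.imwrite("pics/z2.png",im)
E
```

```text
(no output)
```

View pics/z2.png

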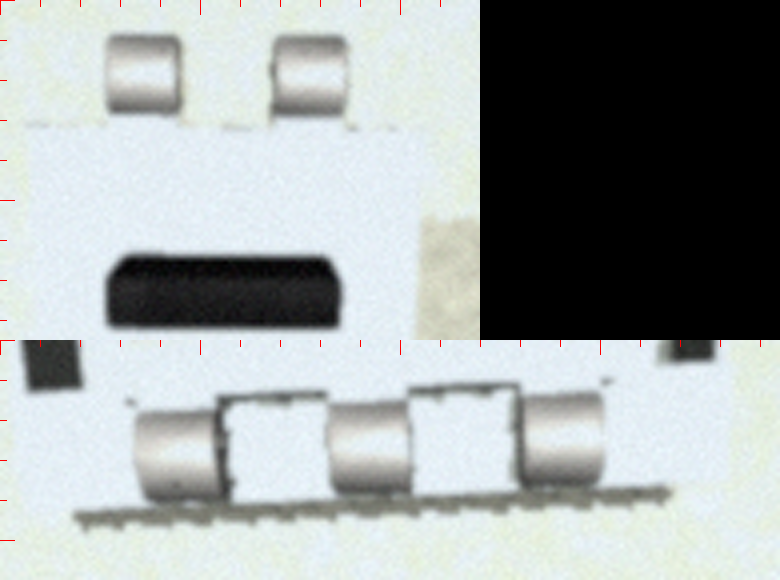

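```bash
cat > fit2.py <<'E'
from h import *
from scipy.optimize import least_squares
th=np.linspace(0,2*np.pi,73)
def fit(c,o,knu,ys,z,p0,extra=None):
    # knu: (uL,uR,vtop,vbot) in zoom px (4x)
    S=lambda u,v:((u+.5)/4-.5+o[0],(v+.5)/4-.5+o[1])
    cam=-c["R"].T@c["t"]
    def res(p):
        R=Ro.from_euler("z",p[2]); T=np.array([p[0],p[1],z]); r=[]
        cl=R.inv().apply(cam-T)
        n=np.array([cl[0],0,cl[2]]);n*=.009/np.linalg.norm(n)
        for (a,b,t,d),y in zip(knu,ys):
            e=w2p(c,R.apply([n+[0,y+.008,0],n+[0,y-.008,0]])+T)
            w=w2p(c,R.apply(np.c_[.009*np.cos(th),0*th+y,.009*np.sin(th)])+T)[:,1]
            r+=[e[0,0]-S(a,0)[0],e[1,0]-S(b,0)[0],w.min()-S(0,t)[1],w.max()-S(0,d)[1]]
        if extra:
            Q,uv=extra; r+=list((w2p(c,R.apply(Q)+T)-[S(*k) for k in uv]).ravel())
        return np.array(r)
    s=least_squares(res,p0); return s.x,s.fun
c=pickle.load(open("flap2.pkl","rb"))
K=[(106,179,34,114),(276,347,35,117)]
for ex in(None,(np.array([(-52,25,38),(-52,-25,38),(-40,25,38),(-40,-25,38)])/1e3,[(107,328),(340,327),(107,283),(340,280)])):
    x,f=fit(c,(260,90),K,(.019,-.019),.009,[.5,-.02,-.2],ex); print("flap axis",x.round(4),f.round(2))
    print("  grip",(x[:2]-.046*np.array([np.cos(x[2]),np.sin(x[2])])).round(4))
c=pickle.load(open("ch2.pkl","rb"))
K=[(137,219,412-340,500-340),(328,411,403-340,493-340),(519,603,395-340,486-340)]
x,f=fit(c,(215,80),K,(.038,0,-.038),.062,[.6,.24,.15]); print("chassis axis",x.round(4),f.round(2))
E
python3 fit2.py
```

```text
flap axis [ 0.4984 -0.0234 -0.2119] [-0.07 -0.34 -0.26  0.27  0.1   0.31  0.    0.02]
  grip [ 0.4534 -0.0137]
flap axis [ 0.4981 -0.0231 -0.206 ] [-0.24 -0.53  0.25  0.76 -0.09  0.11  0.25  0.26 -0.21  0.72  0.54  1.3
 -0.59 -2.2   0.97 -1.11]
  grip [ 0.4531 -0.0137]
chassis axis [0.6053 0.2451 0.1898] [-0.7  -0.79 -0.58  0.7   0.08 -0.19 -0.35  0.51  1.02  0.58 -0.39  0.31]
```

```bash
python3 - <<'E'
from h import *
f=-.208; g=np.array([.4532,-.0137]); q=down(f+np.pi/2)
arm.movep((*g,.12),q); arm.command_gripper(.42)
s=arm.line_to((*g,.034),speed=.1,stop_force=8); print("touch",s,arm.read_eef_pos())
if not s:
    arm.command_gripper(0.); print("w",arm.read_grip_width()*85,arm.read_contact_force().round(1),arm.read_eef_pos())
    arm.line_to((*g,.15),speed=.15); print(arm.read_grip_width()*85,arm.read_contact_force().round(1))
    yc=.19; A=np.array([.6053,.2451])-.046*np.array([np.cos(yc),np.sin(yc)])
    arm.movep((*A,.17),down(yc+np.pi/2)); arm.line_to((*A,.112),speed=.1)
    arm.pause(.3); print(arm.read_eef_pos(),arm.read_time_s(),arm.read_contact_force().round(1),arm.read_wrist_torque().round(2))
    snap("wrist","w3");snap("scene","s3")
E
python3 - <<'E'
from mk import *
a=crop("w3",0,0,640,400,1); b=crop("s3",340,110,120,100,4)
im=np.zeros((600,800,3),np.uint8); im[:200,:320]=cv2.resize(a,(320,200)); im[200:600,:480]=b
im[0:400,480:800]=a[0:400,160:480]
cv2.imwrite("pics/v3.png",im)
E
```

```text
touch False [ 0.45352693 -0.0137256   0.03431864]
w 11.122949528896887 [-0.4  0.5  6.5] [ 0.45371437 -0.01378614  0.03471719]
11.183838049106159 [ 0.4  0.7 -1.1]
[0.56045711 0.23657929 0.11257644] 20.95 [ 0.  -0.7 -1.2] [ 0.07 -0.03  0.03]
```

View pics/v3.png

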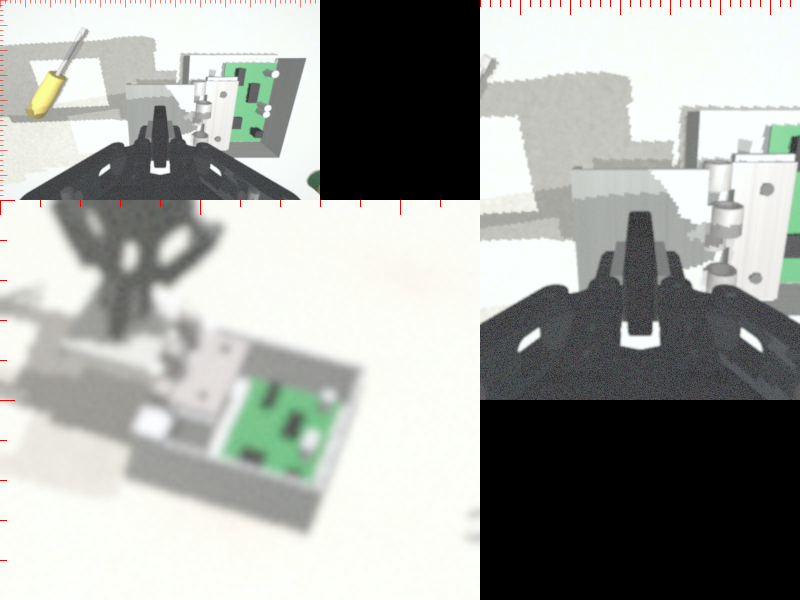

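Both flap knuckles can be seen above the gaps in the wrist view, at about x 385-420 and rows 200-290 of the full image. I'll check them against a projected model overlay.

```bash
python3 - <<'E'
from mk import *
c=pickle.load(open("w3.pkl","rb"));s=5;x0,y0,w,h=330,140,150,115
im=c["image"][y0:y0+h,x0:x0+w,::-1].astype(float); im=255*np.clip(im/np.percentile(im,97),0,1)**.8
im=cv2.resize(im.astype(np.uint8),None,fx=s,fy=s,interpolation=cv2.INTER_CUBIC)
th=np.linspace(0,2*np.pi,41)
def dr(T,yaw,P,col):
    uv=w2p(c,Ro.from_euler("z",yaw).apply(P)+T); uv=((uv-[x0,y0]+.5)*s-.5).round().astype(int)
    cv2.polylines(im,[uv],False,col,1)
tcp=np.array([.56046,.23658,.11258]);yw=.19
F=tcp+[.046*np.cos(yw),.046*np.sin(yw),-.025];C=np.array([.6053,.2451,.062])
for T,ys,col in((C,(-.038,0,.038),(0,0,255)),(F,(-.019,.019),(0,200,0))):
    for y in ys:
        for e in(-.008,.008): dr(T,yw,np.c_[.009*np.cos(th),0*th+y+e,.009*np.sin(th)],col)
dr(F,yw,np.array([(-11,-46,2),(-11,46,2),(-81,46,2),(-81,-46,2),(-11,-46,2)])/1e3,(255,0,0))
dr(F,yw,np.array([(-81,-46,-11),(-81,-46,2)])/1e3,(255,0,0))
cv2.imwrite("pics/z3.png",im)
E
```

```text
(no output)
```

View pics/z3.png

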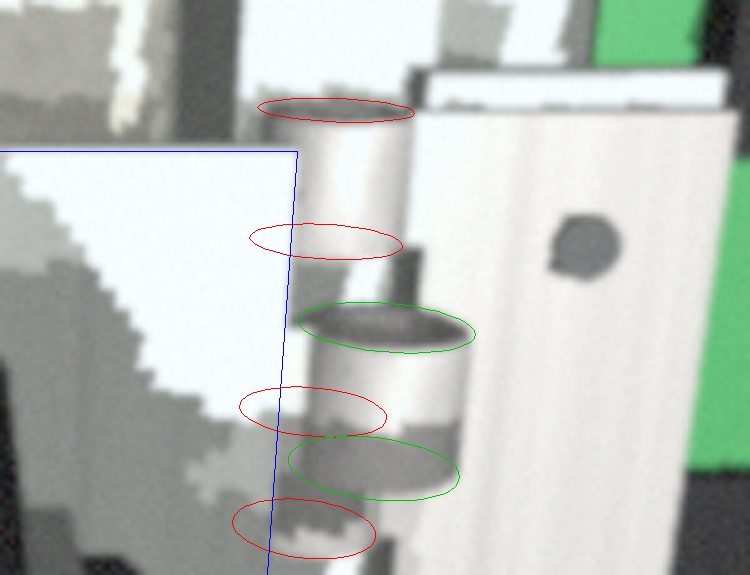

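The overlay agrees to about 1 px (under 1 mm): the flap sits slightly to −x, so I'll nudge it +0.4 mm and descend with a force guard.

```bash
python3 - <<'E'
from h import *
yc=.19; A=np.array([.6057,.2452])-.046*np.array([np.cos(yc),np.sin(yc)])
f0=arm.read_contact_force()
s=arm.line_to((*A,.0872),speed=.025,stop_force=5); arm.pause(.4)
print(s,arm.read_eef_pos().round(4),(arm.read_contact_force()-f0).round(2),arm.read_wrist_torque().round(2),arm.read_grip_width()*85,arm.read_time_s())
snap("wrist","w4");snap("scene","s4")
c=pickle.load(open("w4.pkl","rb"));s=5;x0,y0,w,h=330,130,150,115
im=c["image"][y0:y0+h,x0:x0+w,::-1].astype(float); im=255*np.clip(im/np.percentile(im,97),0,1)**.7
im=cv2.resize(im.astype(np.uint8),None,fx=s,fy=s,interpolation=cv2.INTER_CUBIC)
cv2.imwrite("pics/z4.png",im)
E
```

```text
False [0.5606 0.2365 0.0873] [-0.02 -0.7   0.22] [ 0.04  0.01 -0.03] 11.320822147108368 22.5917
```

View pics/z4.png

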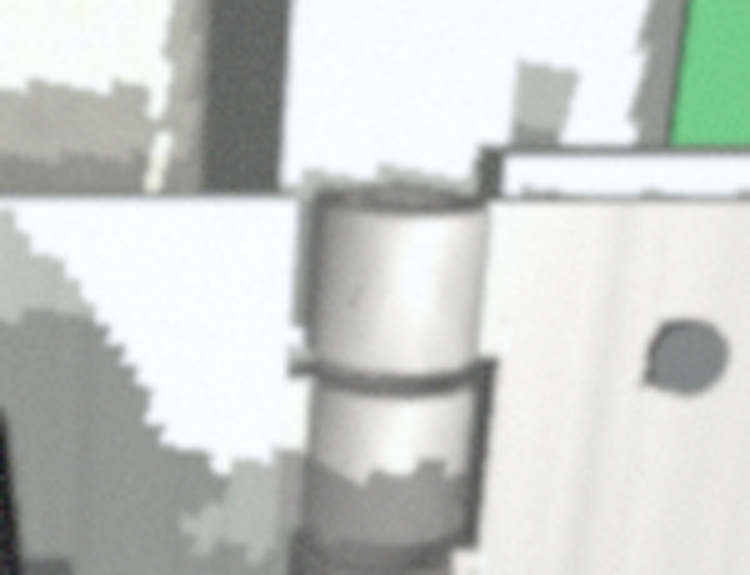

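```bash
python3 - <<'E'
from mk import *
a=crop("s4",220,90,260,200,3); cv2.imwrite("pics/f.png",a)
E
```

```text
(no output)
```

View pics/f.png

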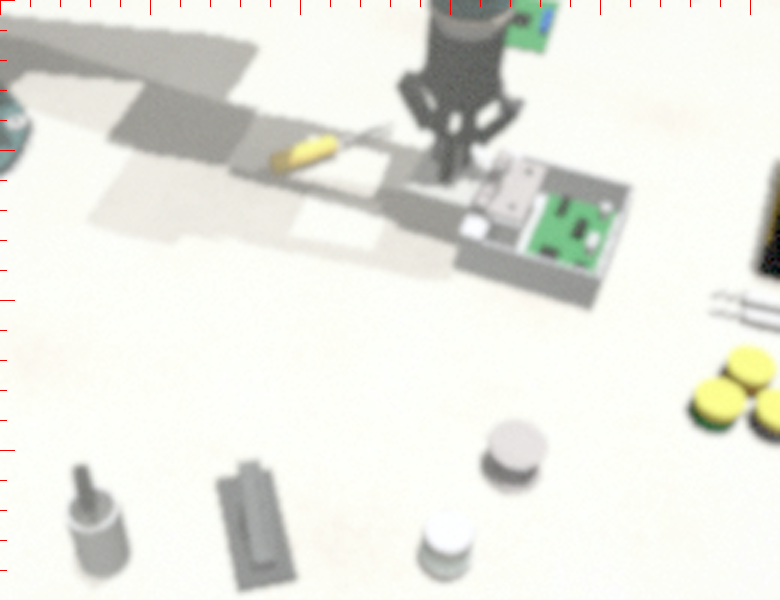

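The pin stands in the cup at about (85,510). The spool, jar and screwdriver haven't moved. The flap is level at the chassis knuckles, and force changes are under 1 N. Handing in.

```bash
python3 - <<'E'
from h import *
print(arm.read_eef_pos().round(4),arm.read_contact_force().round(2),arm.read_grip_width()*85,arm.read_time_s())
arm.sign_off()
E
```

```text
[0.5605 0.2365 0.0872] [-0.3  -0.28 -1.98] 11.078171663334961 22.6917
the job is handed in; nothing more can be done
```

The job is handed in at about 22.7 s. The pin stands in the cup, grip end up and let go, leaning on the rim. The arm is holding the flap level, with its knuckles in the chassis gaps.

- **Flap fit:** The last wrist picture shows the one flap knuckle in full view in line with the chassis knuckles, to about 0.5 mm across the hinge. It has about 2–2.5 mm of room on the visible side. In the picture taken above the chassis, both knuckles were over their gaps.
- **Force:** It changed by less than 1 N on the way down, so the flap is not pressing on the chassis. The last reading, about 2 N downward, is roughly the flap's weight.
- **Bystanders:** In the last scene picture the spool, jar and screwdriver look where they were at the start.
- **Not checked or disagreed:** I got the flap's height from the grasp geometry and didn't test it against the ledge, so it could be about 0.5 mm off. The chassis also looked about 1.5% smaller than the model in one fit. That hardly affects its sideways position, and the later overlay agreed to about 1 px.

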